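Sweep ore chips into the waste box and latch it

TASK

Take the scraper block and use it to wipe all five ore chips off the white sorting plate into the waste box at its end, never touching the chips with the gripper itself. Then stand the scraper upright in the middle of its blue mat again and press the green lid of the waste box fully down until its catch holds it shut. Do not disturb the jar, the bottle or the crucible.

Things in the scene. Friction and masses are not known exactly. Their poses are not given: they have to be found in the camera images.
- station: Fixed sorting station, origin on the bench under the plate's centre. White plate: top 50 mm up, clear area x +-73, y +-95 mm in its own frame; aluminium rims 8 mm high and thick on both x sides and the +y end. The -y end (y = -95 mm) is open and drops straight into the waste box. A dark catch post, 74 mm high, stands outside the plate at x 84 to 104, y -91 to -65 mm.
- plate_middle (a point): Middle of the plate's top surface (axes as station).
- plate_edge (a point): Middle of the plate's open edge, on its top surface, where the waste box begins (axes as station; the box lies to -y).
- box_floor (a point): Middle of the inner floor of the grey open-topped waste box, at station y = -147.5 mm. Inside x +-73 mm, y -200 to -95 mm (station frame); floor 4 mm, walls 50 mm above the bench; outer far face at y = -208 mm.
- lid_hinge (a point): Middle of the lid's hinge line, 205 mm to station -y, 53 mm above the bench; the hinge line runs along station x.
- lid (a joint): Opening angle of the green waste-box lid, rad: 0 shut (level, reaching from the hinge to the plate), 1.57 upright at the far end of the box, at most 1.75 (leaning away from the plate). A weak spring swings it up to about 1.4 when let go, unless the roller catch has snapped over its pin (then under 0.02). The last 12 mm at the free edge take about 5 to 10 N.
- lid_press (a point): Point on the lid's outer (upper when shut) face, on its midline, 85 mm from the hinge line. Lid: 160 mm wide (station x), 105 mm long from the hinge, 6 mm thick; a steel pin sticks out 20 mm at its free corner on the station +x side. y axis: from hinge to free edge; z axis: out of the outer face.
- mat: Fixed blue mat 160 (x) x 110 (y) x 4 mm, the scraper's place. Origin at the centre of its underside.
- scraper: Scraper block, 180 g. Black base 90 (x, the wiping width) x 30 (y) x 22 mm high, flat upright faces; orange handle 60 (x) x 22 (y) mm on top of it, from 22 to 72 mm height. Origin at the centre of its underside, z up when it stands upright. It starts standing on the mat.
- scraper_grip (a point): Middle of the scraper's handle, 55 mm above its underside; grip across the 22 mm (y).
- chip1: Loose brown ore chip, about 18 mm across and 13 mm high, 13 g; origin at the centre of its underside. Starts on the white plate.
- chip2: Loose brown ore chip, about 18 mm across and 13 mm high, 13 g; origin at the centre of its underside. Starts on the white plate.
- chip3: Loose brown ore chip, about 18 mm across and 13 mm high, 13 g; origin at the centre of its underside. Starts on the white plate.
- chip4: Loose brown ore chip, about 18 mm across and 13 mm high, 13 g; origin at the centre of its underside. Starts on the white plate.
- chip5: Loose brown ore chip, about 18 mm across and 13 mm high, 13 g; origin at the centre of its underside. Starts on the white plate.
- jar: Small clear jar with white cap, 60 mm diameter, 65 mm high, bystander. Origin under its centre.
- reagent: Amber bottle, 68 mm diameter, 105 mm high, bystander. Origin under its centre.
- crucible: White ceramic crucible, 60 mm diameter, 45 mm high, bystander. Origin under its centre.
Things that resemble listed ones, but are neither listed nor needed, are in the scene too. There is more than one size of the scraper; the one meant has the size given above. Of the things shaped like the mat, the blue one is meant.

How it is judged:
By the outcome, as a careful person would: the job done as asked, in the order asked, and still so for the second after the job is handed in, with the robot touching nothing.
It also fails if it takes over 67 s, if anything falls off the work surface, if the arm or the gripper's body presses on something with over 40 N, if the wrist force passes 120 N, or if a joint passes its speed limit or range.

ROBOT

A 7-joint arm with a two-finger parallel gripper is mounted at the origin on the work surface. World frame = base frame: x ahead of the robot, y to its left, z up, the work surface at z = 0. Lengths are in m, angles in rad, forces in N, time in s.
With the tool pointing down it reaches from about 0.425 to 1.025 m from the base axis. Payload 9.4 kg.
Tool frame: the origin (TCP) lies midway between the tips of the shut fingers; the grasp point (between the pads) lies 19 mm behind it; z points along the fingers, y is the line along which they close (so a half turn about z gives the same grasp; the last joint's range is limited). The gripper opens to 93 mm and grips with 3 to 60 N. Pads are 15 mm wide; open, the fingers measure 128 mm over their backs; the gripper's body (75 mm by 188 mm) begins 65 mm behind the grasp point.
Start: joints at [-1.207, 0.599, -0.003, 1.599, 0.002, 0.943, -0.08], TCP at [0.309, 0.656, 0.219] pointing down, gripper open.
Joint ranges: [-2.57, 2.57], [-0.35, 1.97], [-1.29, 1.29], [0.11, 2.56], [-1.05, 4.19], [0.11, 1.86], [-2.63, 2.63]. Speed limits (rad/s): [2.22, 2.22, 3.01, 3.01, 3.14, 3.14, 3.14].

INTERFACE

Orientations are given as a unit quaternion [x, y, z, w].
In Python, from plant import status, optics, job_done gives the robot as it stands.
- The arm moves only by the shell command python3 -m inch 'ROWS'. ROWS is JSON, a list that holds one entry, the list of rows, each a list of 7 numbers: the shift along the tool's x, y, z as a fraction of full scale, then the turn, a rotation vector about the tool's x, y, z as a fraction of full scale, then the opening, from 0 (shut) to 1 (fully open). A call has 1 to 5 rows; each row is the pose to reach, as a shift and turn from the pose commanded when the call began, along the tool's axes at that moment; what a row does not reach only later rows make up. Full scale, the value 1, is 1000 mm for a shift and 90 degrees for a turn. A row lasts 1/10 s, in which the tool goes at most 50 mm and 8.59 degrees, less where a joint would pass 70% of its speed; a pose out of reach is approached as far as the arm can. A call with a number of a shift or a turn outside -1 to 1 is refused whole. A call with a gripper value outside its range is refused whole. The fingers move at their own pace and stop on an object; the grip force is fixed at half the most. Time passes only in rows, so rows that repeat a pose let the fingers close. It gives the time, the measured TCP pose, the force, the opening and the grip force at its end, in the units of the state.
- status.get_obs(): the state, without advancing time (a new reading comes with each control period).
- optics.camera(name): name is "side" or "top"; returns (picture, depth): 384x512x3 uint8, red, green, blue; 384x512 float32, m along the optical axis (not along the pixel's ray), 0 where there is no reading.
- optics.camera_params(name): a dict with "mtx" (3x3 intrinsics, pixels), "D" ([k1, k2, p1, p2, k3] as OpenCV has them; the pictures are not rectified), "R" (3x3) and "t" (3): a world point X has camera coordinates R X + t. Camera axes: x right, y down, z forward; pixel columns grow to the right and rows downward; lengths in m; the calibration is good to about 2 mm. A picture is of the moment at which its call begins. camera_params takes no time and is no camera call.
- job_done(): hands the job in; it is judged then, once.
The state is a dict: "time": time; "q": joint angles; "qd": joint speeds; "joint_torque": joint torques, N m; "eef_pos": TCP position; "tool_rot": TCP orientation; "wrist_force": force on the tool from outside, world axes, zero at the start; "moment": the same for the moment, N m; "gripper_width": opening from 0.0 (shut) to 1.0 (fully open); "finger_force": force on a finger pad.
Only numpy, scipy, OpenCV 4.12 (cv2) and the standard library are available. Lean on these libraries where they do the work, as an engineer would, in place of code of your own. Each camera call takes 0.05 s, during which the arm holds its last target. There are 200 camera calls.

## Working session

There is one attempt and no reset: what is moved stays moved. The work goes in short steps, Python scripts to look and compute and a shell command to move; the robot and the scene stay as the last step left them, time stands still between calls to the robot, and variables do not carry over. Pictures are saved under pics/ and viewed, at most 10 in all, crops included, and the job is handed in when it is done.

```bash
mkdir -p pics
cat > h.py <<'E'
import numpy as np, cv2, json
from plant import status, optics
from scipy.spatial.transform import Rotation as Ro
def shot(n,f):
    p,d=optics.camera(n); cv2.imwrite(f'pics/{f}.png',p[:,:,::-1]); np.savez(f'pics/{f}.npz',p=p,d=d); return p,d
def cloud(n,d):
    c=optics.camera_params(n); h,w=d.shape
    u,v=np.meshgrid(np.arange(w),np.arange(h))
    xy=cv2.undistortPoints(np.stack([u,v],-1).reshape(-1,1,2).astype(float),np.array(c['mtx']),np.array(c['D'])).reshape(h,w,2)
    P=np.concatenate([xy*d[...,None],d[...,None]],-1)
    W=(P-np.array(c['t']))@np.array(c['R']); W[d==0]=np.nan
    return W
E
python3 - <<'E'
from h import *
for n in('top','side'):
    p,d=shot(n,n+'0')
    c=optics.camera_params(n); print(n,-np.array(c['R']).T@np.array(c['t']),c['mtx'][0][0])
o=status.get_obs(); print(o)
E
```

```text
top [ 3.62642140e-01 -3.75790686e-04  1.20558646e+00] 359.9223202170413
side [ 0.06522652 -0.6421326   0.63039926] 349.5879114920656
{'time': 0.1, 'q': array([-1.20666579,  0.60006136, -0.00255199,  1.60006033,  0.00182629,
        0.94290971, -0.07981012]), 'qd': array([ 1.54699242e-04, -1.25945147e-03,  2.21173691e-03, -4.20591142e-03,
       -3.47644345e-04,  5.54305084e-05,  8.72048605e-04]), 'joint_torque': array([ 6.12621603e-03, -7.66555095e+01,  1.50222726e+00, -2.52940625e+01,
       -5.22791734e-02,  1.35717873e-02,  3.18553964e-05]), 'eef_pos': array([0.30917449, 0.65527502, 0.21783075]), 'tool_rot': array([ 2.18600185e-01,  9.75814246e-01, -7.13622251e-04, -8.31354429e-05]), 'wrist_force': array([-0.96043266, -0.11237069, -0.54181723]), 'moment': array([ 0.06538224, -0.0464024 ,  0.0108493 ]), 'finger_force': 0.0, 'gripper_width': 1.0022180318716714}
```

View pics/top0.png

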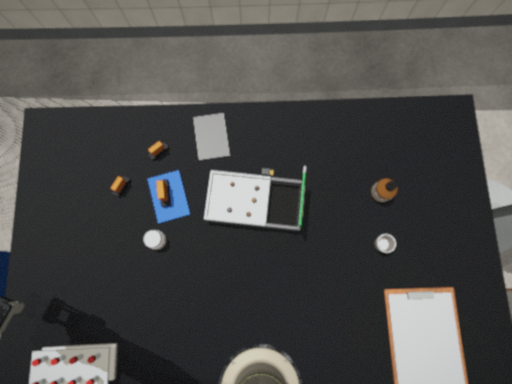

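View pics/side0.png

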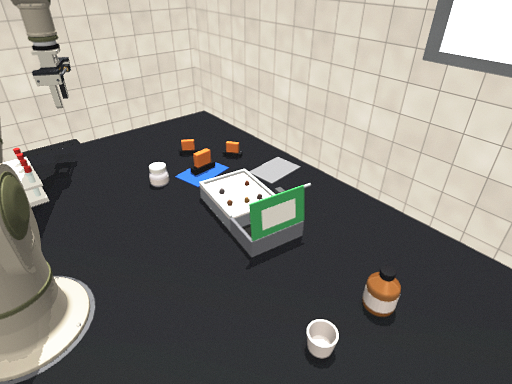

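Top view: plate with 5 chips at about (240,198), lid hinge at (303,200), jar at (154,240), bottle at (384,190), crucible at (386,244). Scraper candidates: (162,192) on the blue mat, (157,149) and (119,185). The one on the mat looks larger. I'll confirm this with a crop and measurements.

Run:
```python
from h import *
z=np.load('pics/top0.npz'); p,d=z['p'],z['d']; W=cloud('top',d)
hsv=cv2.cvtColor(p,cv2.COLOR_RGB2HSV); H,S,V=[hsv[...,i].astype(int) for i in range(3)]
vis=cv2.resize(p[125:260,100:320],None,fx=3.6,fy=3.6,interpolation=cv2.INTER_CUBIC); cv2.imwrite('pics/crop1.png',vis[:,:,::-1])
def rect(m,name,zr):
    m=m&(W[...,2]>zr[0])&(W[...,2]<zr[1])
    n,l,st,c=cv2.connectedComponentsWithStats(m.astype(np.uint8))
    for i in range(1,n):
        if st[i,4]<15: continue
        q=W[l==i]; r=cv2.minAreaRect((q[:,:2]*1000).astype(np.float32)); print(name,c[i].round(),st[i,4],np.round(r[0],1),np.round(r[1],1),round(r[2],1),'z',np.nanmedian(q[:,2]).round(4),np.nanmax(q[:,2]).round(4))
roi=np.zeros(H.shape,bool); roi[100:270,90:420]=1
rect(roi&(H>4)&(H<22)&(S>150)&(V>120),'orange',(.03,.2))
rect(roi&(H>95)&(H<125)&(S>120)&(V>80),'blue',(-.02,.03))
rect(roi&(H>50)&(H<85)&(S>100),'green',(.0,.3))
rect(roi&(S<50)&(V>150),'white',(.04,.056))
rect(roi&(W[...,2]>.04),'all',(.02,.3))
```

```text
orange [155. 147.] 58 [767.1 323.7] [17.7 45. ] 39.7 z 0.0558 0.0612
orange [116. 183.] 85 [647.8 446.3] [18.2 44.8] 59.7 z 0.0566 0.062
orange [384. 189.] 185 [ 598.4 -422.7] [61.8 49.4] 18.4 z 0.074 0.086
orange [163. 191.] 49 [617.5 291. ] [12.  56.1] 87.9 z 0.0743 0.0793
blue [170. 197.] 1311 [612.3 290.5] [168.5 116.6] 14.3 z 0.0039 0.026
green [302. 200.] 129 [ 576.3 -155.4] [ 28.4 196.8] 82.6 z 0.1564 0.1612
white [238. 198.] 2542 [584.5  34.2] [235.2 161.8] 82.5 z 0.0501 0.056
white [386. 243.] 78 [ 425.8 -418.7] [56.7 56.2] 64.2 z 0.044 0.0496
all [155. 148.] 94 [766.9 323.3] [18.7 45.4] 39.7 z 0.0549 0.0612
all [244. 198.] 3507 [589.9  -4.6] [313.8 185.3] 81.9 z 0.0509 0.1612
all [117. 184.] 100 [647.2 446.6] [18.2 46. ] 59.7 z 0.0558 0.062
all [385. 189.] 403 [ 598.8 -429.7] [68.3 65.8] 60.6 z 0.0739 0.1098
all [161. 190.] 178 [618.4 298.8] [59.6 23.3] 6.0 z 0.0747 0.0821
all [153. 239.] 260 [462.7 321.4] [51.6 51.2] 45.0 z 0.0648 0.0719
all [386. 243.] 81 [ 425.7 -418.8] [56.8 56.3] 62.8 z 0.044 0.0508
```

View pics/crop1.png

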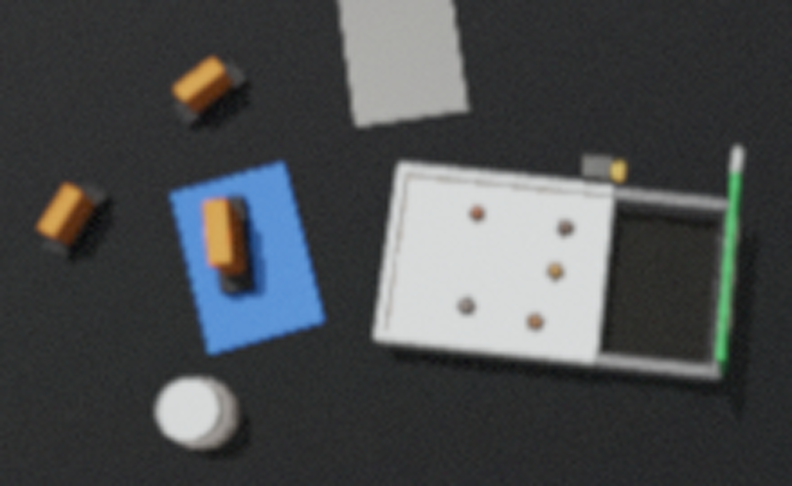

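The crop confirms it. The scraper on the blue mat (crop (225,245)) has a handle of about 60x23 mm with its top near 76 mm. The two lookalikes (crop (205,85) and (65,215)) are about 45x18 mm and 60 mm high, so the one on the mat is meant. Next I'll fit the station, chips and scraper poses.

```bash
cat >> h.py <<'E'
def move(x,y,z,yaw,base=None):
    """world target (m), tool y-axis heading yaw (deg); prints tool-axes shift (full scale units) and z-turn, from current pose"""
    o=status.get_obs(); R=Ro.from_quat(o['tool_rot']); s=R.inv().apply(np.array([x,y,z])-o['eef_pos'])
    c,sn=np.cos(np.radians(yaw)),np.sin(np.radians(yaw)); T=np.array([[sn,c,0],[-c,sn,0],[0,0,-1.]])
    T=Ro.from_matrix(T); r=(R.inv()*T).as_rotvec(degrees=True)/90
    print(np.round(s,4),np.round(r,4))
E
python3 - <<'E'
from h import *
from scipy.optimize import minimize
z=np.load('pics/top0.npz'); p,d=z['p'],z['d']; W=cloud('top',d)
hsv=cv2.cvtColor(p,cv2.COLOR_RGB2HSV); H,S,V=[hsv[...,i].astype(int) for i in range(3)]
# station: white mask, open, largest
m=((S<60)&(V>140)&(abs(W[...,2]-.052)<.012)).astype(np.uint8); m[:,:195]=0; m[:160]=0;m[240:]=0; m[:,320:]=0
m=cv2.morphologyEx(m,cv2.MORPH_CLOSE,np.ones((5,5))); m=cv2.morphologyEx(m,cv2.MORPH_OPEN,np.ones((9,9)))
r=cv2.minAreaRect((W[m>0][:,:2]*1000).astype(np.float32)); print('plate rect',r)
c=optics.camera_params('top'); K,D=np.array(c['mtx']),np.array(c['D']); rv=cv2.Rodrigues(np.array(c['R']))[0]
def px(P): return cv2.projectPoints(np.array(P,float),rv,np.array(c['t']),K,D)[0].reshape(-1,2)
def iou(mask,polyf,x0):
    def f(x):
        a=np.zeros((384*4,512*4),np.uint8)
        cv2.fillPoly(a,[((polyf(x)+.5)*4*16).round().astype(np.int32)],1,shift=4)
        a=cv2.resize(a.astype(np.float32),(512,384),interpolation=cv2.INTER_AREA)
        return np.abs(a-mask).sum()
    return minimize(f,x0,method='Nelder-Mead',options=dict(initial_simplex=np.array(x0)+np.vstack([np.zeros(3),np.diag([.01,.01,.06])]),xatol=1e-4,fatol=.05))
def rect(x,pts,zs):
    R=np.array([[np.cos(x[2]),-np.sin(x[2])],[np.sin(x[2]),np.cos(x[2])]])
    q=np.array(pts)@R.T+x[:2]; return px(np.c_[q,zs])
s=iou(m.astype(np.float32),lambda x:rect(x,[[-.081,-.095],[.081,-.095],[.081,.103],[-.081,.103]],[.052,.052,.058,.058]),[.583,.035,-.13]); print('station',s.x,np.degrees(s.x[2]),s.fun,m.sum())
b=((H>95)&(H<125)&(S>110)&(V>60)).astype(np.uint8); b[:,:140]=0;b[:,195:]=0;b[:165]=0;b[230:]=0
b=cv2.morphologyEx(b,cv2.MORPH_CLOSE,np.ones((25,25)))
t=iou(b.astype(np.float32),lambda x:rect(x,[[-.08,-.055],[.08,-.055],[.08,.055],[-.08,.055]],[.004]*4),[.612,.29,.25]); print('mat',t.x,np.degrees(t.x[2]),t.fun,b.sum())
o=((H>4)&(H<22)&(S>140)&(V>60)).astype(np.uint8); 
# scraper top: depth based
k=((W[...,2]>.068)&(W[...,2]<.09)).astype(np.uint8); k[:,:145]=0;k[:,185:]=0;k[:170]=0;k[215:]=0
u=iou(k.astype(np.float32),lambda x:rect(x,[[-.03,-.011],[.03,-.011],[.03,.011],[-.03,.011]],[.076]*4),[.618,.299,.1]); print('scraper',u.x,np.degrees(u.x[2]),u.fun,k.sum())
# chips
x,y,a=s.x; ca,sa=np.cos(a),np.sin(a)
q=W[...,:2]-[x,y]; st=np.stack([ca*q[...,0]+sa*q[...,1],-sa*q[...,0]+ca*q[...,1]],-1)*1000
e=((abs(st[...,0])<71)&(abs(st[...,1])<91)&((V<150)|(S>70))&(m>0)).astype(np.uint8)
n,l,ss,cc=cv2.connectedComponentsWithStats(e)
for i in range(1,n):
    if ss[i,4]>=6: print('chip',cc[i].round(),ss[i,4],st[l==i].mean(0).round(1),np.nanmax(W[l==i][:,2]).round(3))
move(u.x[0],u.x[1],.15,90+np.degrees(u.x[2]))
E
```

```text
plate rect ((587.4976196289062, 51.25178909301758), (194.44174194335938, 165.17678833007812), 82.2800064086914)
station [ 0.5866692   0.04963955 -0.13197743] -7.561749531602154 64.9375 2994
mat [0.61278296 0.29019226 0.21892618] 12.54354631811805 127.875 1660
scraper [0.61868558 0.29785119 0.1130255 ] 6.4758838473610805 12.8125 132
chip [232. 184.] 7 [40.5 24.7] 0.065
chip [257. 188.] 11 [ 35.7 -56.4] 0.068
chip [254. 200.] 9 [ -5.4 -51.5] 0.065
chip [230. 210.] 12 [-43.3  23.4] 0.065
chip [248. 214.] 8 [-52.5 -38.1] 0.067Traceback (most recent call last):
  File "<stdin>", line 36, in <module>
  File "h.py", line 17, in move
    T=Ro.from_matrix(T); r=(R.inv()*T).as_rotvec(degrees=True)/90
  File "scipy/spatial/transform/_rotation.pyx", line 1143, in scipy.spatial.transform._rotation.Rotation.from_matrix
ValueError: Non-positive determinant (left-handed or null coordinate frame) in rotation matrix 0: [[ 0.99361942 -0.112785    0.        ]
 [ 0.112785    0.99361942  0.        ]
 [ 0.          0.         -1.        ]].
```

```bash
sed -i 's/\[\[sn,c,0\],\[-c,sn,0\],\[0,0,-1.\]\]/[[-sn,c,0],[c,sn,0],[0,0,-1.]]/' h.py
python3 - <<'E'
from h import *
move(.6187,.298,.15,96.5)
E
```

```text
[-0.4324 -0.191   0.0682] [-9.000e-04 -2.000e-04 -3.528e-01]
```

```bash
python3 -m inch '[[[-0.432,-0.191,0.068,-0.001,0,-0.353,1],[-0.432,-0.191,0.068,-0.001,0,-0.353,1],[-0.432,-0.191,0.068,-0.001,0,-0.353,1],[-0.432,-0.191,0.068,-0.001,0,-0.353,1],[-0.432,-0.191,0.068,-0.001,0,-0.353,1]]]'
python3 - <<'E'
from h import *
move(.6187,.298,.15,96.5)
E
```

```text
time: 0.6
eef_pos: [0.4724, 0.4667, 0.1824]
tool_rot: [-0.059, 0.998, 0.001, -0.0]
wrist_force: [1.1, 0.5, 0.6]
gripper_width: 0.999
finger_force: 0.0
[-0.1255 -0.1847  0.0322] [ 0.0008 -0.      0.0025]
```

```bash
python3 -m inch '[[[-0.125,-0.184,0.031,0,0,0,1],[-0.125,-0.184,0.031,0,0,0,1],[-0.125,-0.184,0.031,0,0,0,1],[-0.125,-0.184,0.031,0,0,0,1],[-0.125,-0.184,0.031,0,0,0,1]]]'
python3 - <<'E'
from h import *
move(.6187,.298,.04,96.5)
p,d=shot('side','s1')
cv2.imwrite('pics/s1c.png',cv2.resize(p[100:260,130:320],None,fx=3.5,fy=3.5)[:,:,::-1])
E
```

```text
time: 1.1
eef_pos: [0.6193, 0.2944, 0.1507]
tool_rot: [-0.054, 0.999, -0.001, 0.0]
wrist_force: [-0.3, 0.1, -0.8]
gripper_width: 0.999
finger_force: 0.0
[0.0003 0.0038 0.1106] [-0.0009  0.0001 -0.0032]
```

View pics/s1c.png

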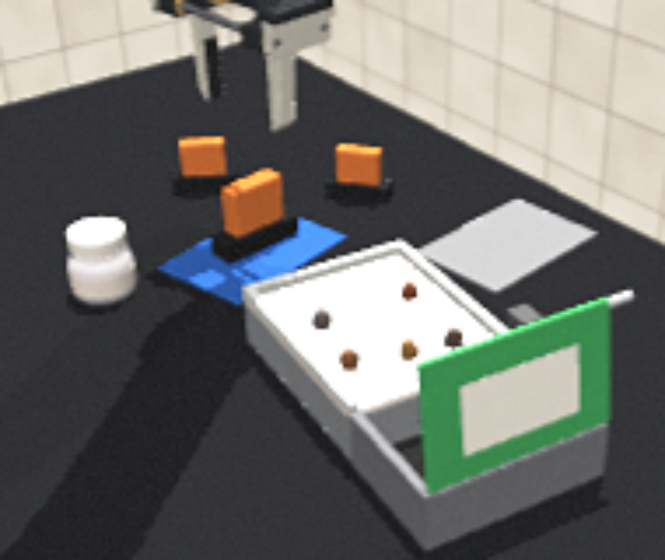

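The picture shows the open fingers straddling the scraper handle at crop (253,200), spread along its 22 mm side, and all five chips on the plate. I'll descend and grip.

```bash
python3 -m inch '[[[0,0.003,0.035,0,0,-0.003,1],[0,0.003,0.07,0,0,-0.003,1],[0,0.003,0.095,0,0,-0.003,1],[0,0.003,0.11,0,0,-0.003,1],[0,0.003,0.11,0,0,-0.003,1]]]' && python3 -m inch '[[[0,0,0,0,0,0,0],[0,0,0,0,0,0,0],[0,0,0,0,0,0,0],[0,0,0,0,0,0,0],[0,0,0,0,0,0,0]]]'; python3 -m inch '[[[0,0,0,0,0,0,0],[0,0,0,0,0,0,0],[0,0,0,0,0,0,0]]]'
```

```text
time: 1.65
eef_pos: [0.6147, 0.3029, 0.0396]
tool_rot: [-0.059, 0.998, -0.0, -0.002]
wrist_force: [-0.3, -0.9, -0.4]
gripper_width: 0.998
finger_force: 0.0
time: 2.15
eef_pos: [0.6164, 0.3033, 0.0425]
tool_rot: [-0.059, 0.998, 0.001, 0.001]
wrist_force: [1.2, -0.4, 0.2]
gripper_width: 0.619
finger_force: 0.0
time: 2.45
eef_pos: [0.6161, 0.3032, 0.0418]
tool_rot: [-0.059, 0.998, 0.001, 0.0]
wrist_force: [-0.1, -0.9, -0.9]
gripper_width: 0.358
finger_force: 0.0
```

```bash
python3 -m inch '[[[0,-0.004,-0.001,0,0,0,0],[0,-0.004,-0.001,0,0,0,0],[0,-0.004,-0.001,0,0,0,0],[0,-0.004,-0.001,0,0,0,0],[0,-0.004,-0.001,0,0,0,0]]]'; python3 -m inch '[[[0,0,0,0,0,0,0]]]'; python3 -m inch '[[[0,0,0,0,0,0,0]]]'
python3 - <<'E'
from h import *
# plate start: station (27,62)
x,y,a=.5867,.0496,np.radians(-7.56); R=np.array([[np.cos(a),-np.sin(a)],[np.sin(a),np.cos(a)]])
print(R@[.027,.062]+[x,y])
E
```

```text
time: 2.95
eef_pos: [0.6167, 0.2989, 0.0428]
tool_rot: [-0.059, 0.998, 0.001, 0.0]
wrist_force: [0.6, -1.2, 0.8]
gripper_width: 0.237
finger_force: 30.0
time: 3.05
eef_pos: [0.6166, 0.2991, 0.0428]
tool_rot: [-0.059, 0.998, 0.001, 0.0]
wrist_force: [-0.1, -1.8, 1.0]
gripper_width: 0.235
finger_force: 30.0
time: 3.15
eef_pos: [0.6167, 0.2992, 0.0428]
tool_rot: [-0.059, 0.998, 0.001, 0.0]
wrist_force: [0.1, -1.7, 2.3]
gripper_width: 0.235
finger_force: 30.0
[0.6216223  0.10750884]
```

```bash
python3 -m inch '[[[0,0,-0.045,0,0,0,0],[0,0,-0.09,0,0,0,0],[0,0,-0.09,0,0,0,0],[0,0,-0.09,0,0,0,0]]]'
python3 - <<'E'
from h import *
move(.6216,.1075,.125,82.4)
E
```

```text
time: 3.55
eef_pos: [0.6168, 0.2998, 0.1338]
tool_rot: [-0.059, 0.998, 0.001, 0.001]
wrist_force: [0.3, -0.8, -0.9]
gripper_width: 0.235
finger_force: 30.0
[ 0.0181 -0.1916  0.0082] [0.002  0.0014 0.16  ]
```

```bash
python3 -m inch '[[[0.018,-0.192,0.008,0.001,0.001,0.16,0],[0.018,-0.192,0.008,0.001,0.001,0.16,0],[0.018,-0.192,0.008,0.001,0.001,0.16,0],[0.018,-0.192,0.008,0.001,0.001,0.16,0],[0.018,-0.192,0.008,0.001,0.001,0.16,0]]]'; python3 -m inch '[[[0,0,0,0,0,0,0],[0,0,0,0,0,0,0],[0,0,0,0,0,0,0]]]'
python3 - <<'E'
from h import *
move(.6216,.1075,.0905,82.4)
p,d=shot('side','s2'); q,e=shot('top','t2')
a=cv2.resize(p[140:260,180:320],(560,480)); 
cv2.imwrite('pics/s2c.png',np.vstack([a[:,:,::-1]]))
# mat, now free
W=cloud('top',e); hsv=cv2.cvtColor(q,cv2.COLOR_RGB2HSV); H,S,V=[hsv[...,i].astype(int) for i in range(3)]
b=((H>95)&(H<125)&(S>110)&(V>40)); b[:,:140]=0;b[:,195:]=0;b[:165]=0;b[230:]=0
r=cv2.minAreaRect((W[b][:,:2]*1000).astype(np.float32)); print('mat',r,np.nanmean(W[b],0))
E
```

```text
time: 4.05
eef_pos: [0.6203, 0.0978, 0.1224]
tool_rot: [0.071, 0.997, -0.003, -0.002]
wrist_force: [-0.2, -0.6, -0.7]
gripper_width: 0.235
finger_force: 30.0
time: 4.35
eef_pos: [0.621, 0.1084, 0.1239]
tool_rot: [0.065, 0.998, 0.0, -0.001]
wrist_force: [-0.6, -0.5, -1.8]
gripper_width: 0.231
finger_force: 30.0
[-0.0008 -0.0008  0.0334] [ 0.0003 -0.0014  0.0015]
mat ((617.2509765625, 278.81640625), (175.47328186035156, 137.92291259765625), 20.587779998779297) [0.60930715 0.29162166 0.00472349]
```

View pics/s2c.png

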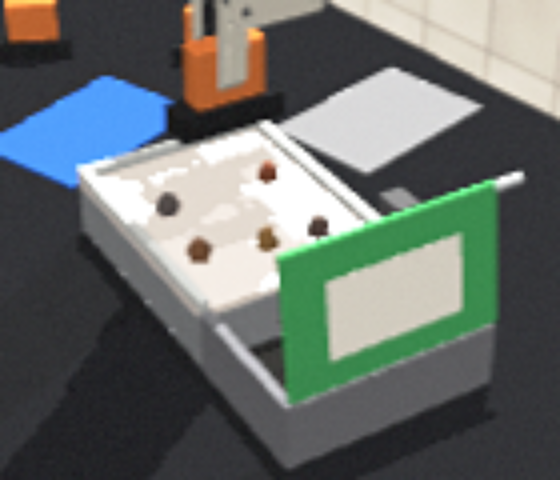

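The scraper hovers over the plate's back end, with its base at crop (225,120), the five chips in front of it and the mat free. I'll shift 6 mm away from the rim for margin and lower it.

```bash
python3 -m inch '[[[0.006,0,0.015,0,-0.001,0.001,0],[0.006,0,0.025,0,-0.001,0.001,0],[0.006,0,0.03,0,-0.001,0.001,0],[0.006,0,0.033,0,-0.001,0.001,0],[0.006,0,0.033,0,-0.001,0.001,0]]]'; python3 -m inch '[[[0,0,0,0,0,0,0],[0,0,0,0,0,0,0]]]';  python3 - <<'E'
from h import *
q,e=shot('top','t3'); p,d=shot('side','s3')
a=cv2.resize(p[140:260,180:320],(560,480)); b=cv2.resize(q[160:240,140:320],(0,0),fx=3.1,fy=3.1)
b=cv2.copyMakeBorder(b,0,0,0,max(0,560-b.shape[1]),cv2.BORDER_CONSTANT)[:,:560]
cv2.imwrite('pics/c3.png',np.vstack([a[:350],b])[:600,:,::-1])
E
```

```text
time: 4.95
eef_pos: [0.6155, 0.1072, 0.0912]
tool_rot: [0.067, 0.998, -0.0, -0.0]
wrist_force: [1.1, -0.3, -1.7]
gripper_width: 0.238
finger_force: 30.0
time: 5.15
eef_pos: [0.6157, 0.1071, 0.0919]
tool_rot: [0.067, 0.998, -0.0, 0.0]
wrist_force: [-0.3, -0.4, -1.5]
gripper_width: 0.23
finger_force: 30.0
```

View pics/c3.png

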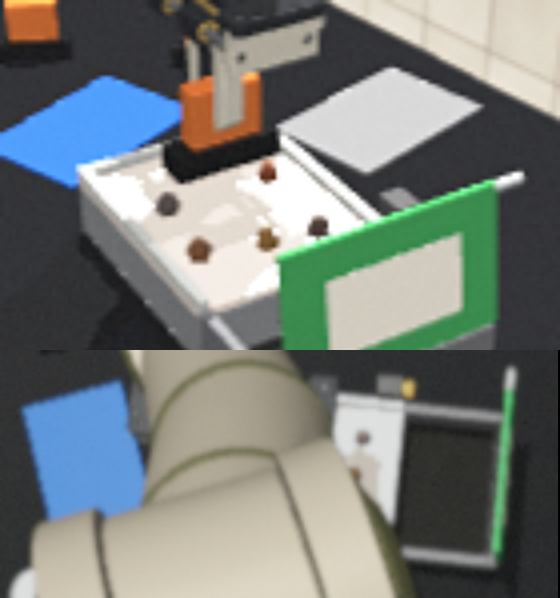

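The scraper base is down inside the rims with its front face behind all the chips. I'll do the first stroke now.

```bash
python3 -m inch '[[[0,-0.005,0.002,0,0,0,0],[0,-0.017,0.002,0,0,0,0],[0,-0.029,0.002,0,0,0,0],[0,-0.041,0.002,0,0,0,0],[0,-0.053,0.002,0,0,0,0]]]'; python3 -m inch '[[[0,-0.012,0,0,0,0,0],[0,-0.024,0,0,0,0,0],[0,-0.036,0,0,0,0,0],[0,-0.048,0,0,0,0,0],[0,-0.06,0,0,0,0,0]]]'; python3 -m inch '[[[0,-0.012,0,0,0,0,0],[0,-0.024,0,0,0,0,0],[0,-0.034,0,0,0,0,0],[0,-0.044,0,0,0,0,0],[0,-0.052,0,0,0,0,0]]]';  python3 -m inch '[[[0,0,0,0,0,0,0],[0,0,0,0,0,0,0]]]'
python3 - <<'E'
from h import *
p,d=shot('side','s4'); cv2.imwrite('pics/c4.png',cv2.resize(p[140:260,180:320],(560,480))[:,:,::-1])
E
```

```text
time: 5.75
eef_pos: [0.6081, 0.0529, 0.0896]
tool_rot: [0.068, 0.998, -0.0, 0.0]
wrist_force: [0.8, 0.5, -1.1]
gripper_width: 0.234
finger_force: 30.0
time: 6.25
eef_pos: [0.6002, -0.0058, 0.0896]
tool_rot: [0.067, 0.998, -0.0, 0.0]
wrist_force: [0.7, 0.4, -0.4]
gripper_width: 0.235
finger_force: 30.0
time: 6.75
eef_pos: [0.5931, -0.0574, 0.0895]
tool_rot: [0.067, 0.998, -0.0, 0.0]
wrist_force: [-0.4, 0.8, -0.6]
gripper_width: 0.234
finger_force: 30.0
time: 6.95
eef_pos: [0.5933, -0.0562, 0.0896]
tool_rot: [0.067, 0.998, 0.0, 0.0]
wrist_force: [0.6, 0.3, -1.9]
gripper_width: 0.239
finger_force: 30.0
```

View pics/c4.png

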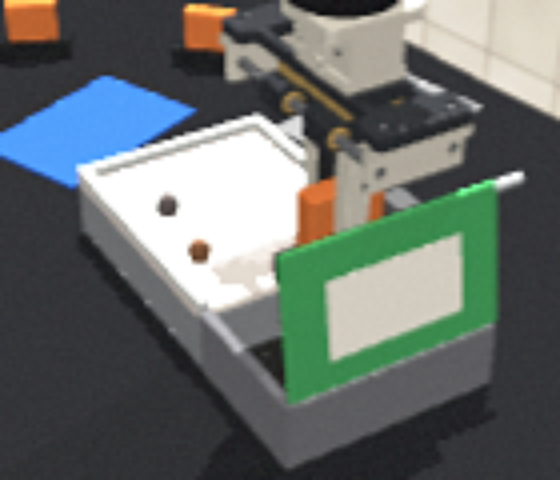

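Stroke 1 worked. Three chips are gone over the edge, and two remain at crop (167,205) and (200,250). Next: lift, go back, and make the second stroke on the -x side.

```bash
python3 -m inch '[[[0,0,-0.04,0,0,0,0],[0.02,0.04,-0.04,0,0,0,0],[0.046,0.09,-0.04,0,0,0,0],[0.046,0.14,-0.04,0,0,0,0],[0.046,0.165,-0.04,0,0,0,0]]]'; python3 -m inch '[[[0,0,0,0,0,0,0],[0,0,0,0,0,0,0],[0,0,0.015,0,0,0,0],[0,0,0.03,0,0,0,0],[0,0,0.04,0,0,0,0]]]'; python3 -m inch '[[[0,0,0,0,0,0,0],[0,0,0,0,0,0,0]]]'
python3 - <<'E'
from h import *
p,d=shot('side','s5'); cv2.imwrite('pics/c5.png',cv2.resize(p[140:260,180:320],(560,480))[:,:,::-1])
E
```

```text
time: 7.5
eef_pos: [0.5691, 0.1184, 0.13]
tool_rot: [0.065, 0.998, 0.001, 0.0]
wrist_force: [0.3, 0.0, -2.7]
gripper_width: 0.233
finger_force: 30.0
time: 8.0
eef_pos: [0.5694, 0.1116, 0.0887]
tool_rot: [0.068, 0.998, -0.001, -0.0]
wrist_force: [0.3, 0.3, 12.2]
gripper_width: 0.231
finger_force: 30.0
time: 8.2
eef_pos: [0.5697, 0.1123, 0.0893]
tool_rot: [0.068, 0.998, -0.0, -0.0]
wrist_force: [-0.4, -0.2, -1.3]
gripper_width: 0.234
finger_force: 30.0
```

View pics/c5.png

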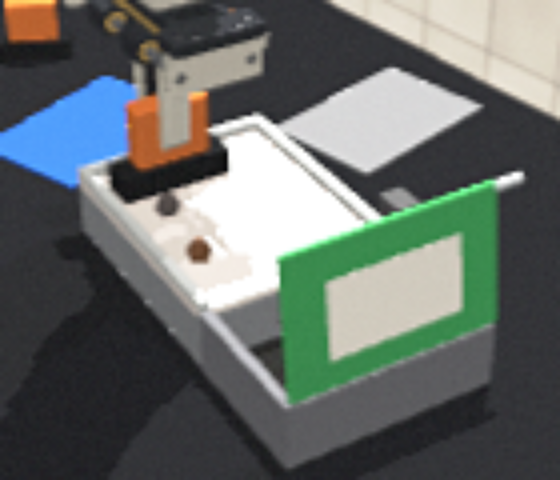

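The base is down behind both remaining chips and the right part of the plate is clear. I'll do stroke 2.

```bash
python3 -m inch '[[[0,-0.005,0,0,0,0,0],[0,-0.017,0,0,0,0,0],[0,-0.029,0,0,0,0,0],[0,-0.041,0,0,0,0,0],[0,-0.053,0,0,0,0,0]]]'; python3 -m inch '[[[0,-0.012,0,0,0,0,0],[0,-0.024,0,0,0,0,0],[0,-0.036,0,0,0,0,0],[0,-0.048,0,0,0,0,0],[0,-0.06,0,0,0,0,0]]]'; python3 -m inch '[[[0,-0.012,0,0,0,0,0],[0,-0.024,0,0,0,0,0],[0,-0.034,0,0,0,0,0],[0,-0.046,0,0,0,0,0],[0,-0.056,0,0,0,0,0]]]';  python3 -m inch '[[[0,0,0,0,0,0,0],[0,0,0,0,0,0,0]]]'; python3 -m inch '[[[0,0,-0.04,0,0,0,0],[0,0.04,-0.05,0,0,0,0],[0,0.09,-0.05,0,0,0,0],[0,0.14,-0.05,0,0,0,0],[0,0.18,-0.05,0,0,0,0]]]'
python3 - <<'E'
from h import *
move(.613,.29,.1,102.5)
p,d=shot('side','s6'); cv2.imwrite('pics/c6.png',cv2.resize(p[140:260,180:320],(560,480))[:,:,::-1])
E
```

```text
time: 8.75
eef_pos: [0.5625, 0.0591, 0.0896]
tool_rot: [0.068, 0.998, -0.0, 0.0]
wrist_force: [-0.1, 0.2, -1.2]
gripper_width: 0.231
finger_force: 30.0
time: 9.25
eef_pos: [0.5545, 0.0003, 0.0895]
tool_rot: [0.067, 0.998, -0.0, 0.0]
wrist_force: [-0.4, 0.6, -1.1]
gripper_width: 0.235
finger_force: 30.0
time: 9.75
eef_pos: [0.5469, -0.0553, 0.0895]
tool_rot: [0.067, 0.998, -0.0, 0.0]
wrist_force: [-0.3, -0.1, -1.0]
gripper_width: 0.232
finger_force: 30.0
time: 9.95
eef_pos: [0.5472, -0.0542, 0.0895]
tool_rot: [0.067, 0.998, 0.0, 0.0]
wrist_force: [1.0, 0.2, -0.3]
gripper_width: 0.235
finger_force: 30.0
time: 10.45
eef_pos: [0.5713, 0.1283, 0.1398]
tool_rot: [0.066, 0.998, 0.001, 0.0]
wrist_force: [0.2, 0.5, -1.8]
gripper_width: 0.236
finger_force: 30.0
[-0.02    0.1657  0.0401] [ 0.0008  0.0007 -0.2229]
```

View pics/c6.png

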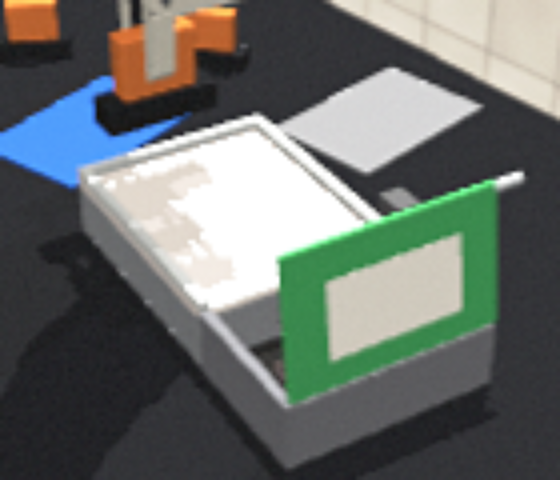

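The plate is empty: all five chips are in the box. I'll take the scraper back to the mat.

```bash
python3 -m inch '[[[-0.018,0.167,0,0.001,0.001,-0.235,0],[-0.018,0.167,0,0.001,0.001,-0.235,0],[-0.018,0.167,0,0.001,0.001,-0.235,0],[-0.018,0.167,0,0.001,0.001,-0.235,0],[-0.018,0.167,0.04,0.001,0.001,-0.235,0]]]'; python3 -m inch '[[[0,0,0,0,0,0,0],[0,0,0,0,0,0,0],[0,0,0,0,0,0,0]]]'
python3 - <<'E'
from h import *
move(.6108,.2913,.045,103.5)
E
```

```text
time: 11.0
eef_pos: [0.6139, 0.2942, 0.1033]
tool_rot: [-0.119, 0.993, 0.002, 0.004]
wrist_force: [1.0, -0.6, -3.0]
gripper_width: 0.233
finger_force: 30.0
time: 11.3
eef_pos: [0.612, 0.2867, 0.1007]
tool_rot: [-0.117, 0.993, -0.001, -0.0]
wrist_force: [0.3, 0.3, -1.5]
gripper_width: 0.237
finger_force: 30.0
[0.0001 0.0048 0.0557] [-0.0011 -0.0005 -0.0012]
```

```bash
python3 -m inch '[[[0,0.0045,0.02,-0.001,0,0,0],[0,0.0045,0.035,-0.001,0,0,0],[0,0.0045,0.045,-0.001,0,0,0],[0,0.0045,0.052,-0.001,0,0,0],[0,0.0045,0.055,-0.001,0,0,0]]]'; python3 -m inch '[[[0,0,0.001,0,0,0,0],[0,0,0.002,0,0,0,0],[0,0,0.0025,0,0,0,0],[0,0,0.0025,0,0,0,0]]]'
```

```text
time: 11.8
eef_pos: [0.6103, 0.2911, 0.0439]
tool_rot: [-0.117, 0.993, -0.0, -0.001]
wrist_force: [-0.7, -0.3, -1.3]
gripper_width: 0.236
finger_force: 30.0
time: 12.2
eef_pos: [0.6105, 0.2916, 0.0423]
tool_rot: [-0.117, 0.993, -0.0, -0.001]
wrist_force: [0.9, -0.7, -0.9]
gripper_width: 0.239
finger_force: 30.0
```

```bash
python3 -m inch '[[[0,0,0.001,0,0,0,0],[0,0,0.001,0,0,0,0]]]'; python3 -m inch '[[[0,0,0.001,0,0,0,0],[0,0,0.001,0,0,0,0]]]'
```

```text
time: 12.4
eef_pos: [0.6105, 0.2916, 0.0419]
tool_rot: [-0.117, 0.993, -0.0, -0.0]
wrist_force: [-1.1, -0.5, 5.2]
gripper_width: 0.235
finger_force: 30.0
time: 12.6
eef_pos: [0.6105, 0.2917, 0.0419]
tool_rot: [-0.117, 0.993, -0.0, -0.0]
wrist_force: [-4.6, -3.1, 15.1]
gripper_width: 0.23
finger_force: 30.0
```

Contact with the mat. I'll relieve it by 1 mm, open, rise and check.

```bash
python3 -m inch '[[[0,0,-0.001,0,0,0,0],[0,0,-0.001,0,0,0,0.6],[0,0,-0.001,0,0,0,0.6],[0,0,-0.001,0,0,0,0.6],[0,0,-0.001,0,0,0,0.6]]]'; python3 -m inch '[[[0,0,0,0,0,0,0.6],[0,0,0,0,0,0,0.6],[0,0,-0.03,0,0,0,0.6],[0,0,-0.07,0,0,0,0.6],[0,0,-0.11,0,0,0,0.6]]]'; python3 -m inch '[[[0,0,-0.04,0,0,0,0.6],[0,-0.04,-0.04,0,0,0,0],[0,-0.08,-0.04,0,0,0,0],[0,-0.12,-0.04,0,0,0,0],[0,-0.16,-0.04,0,0,0,0]]]'
python3 - <<'E'
from h import *
x,y,a=.5867,.0496,np.radians(-7.56); R=np.array([[np.cos(a),-np.sin(a)],[np.sin(a),np.cos(a)]])
for Y in (-.250,-.225,-.12): print(Y,R@[0,Y]+[x,y])
p,d=shot('side','s7');W=cloud('side',d)
cv2.imwrite('pics/c7.png',cv2.resize(p[120:220,130:320],None,fx=3.5,fy=3.5)[:,:,::-1])
q,e=shot('top','t7'); V=cloud('top',e)
for n,C,p_ in(('side',W,p),('top',V,q)):
    h=cv2.cvtColor(p_,cv2.COLOR_RGB2HSV).astype(int); near=(np.abs(C[...,0]-.611)<.1)&(np.abs(C[...,1]-.29)<.09)
    o=near&(h[...,0]>4)&(h[...,0]<22)&(h[...,1]>140)&(C[...,2]>.03)&(C[...,2]<.09)
    if o.sum()>5: print(n,o.sum(),cv2.minAreaRect((C[o][:,:2]*1000).astype(np.float32)),np.nanmax(C[o][:,2]))
    b=near&(h[...,0]>95)&(h[...,0]<125)&(h[...,1]>110)&(C[...,2]<.02)
    if b.sum()>5: print(n,b.sum(),cv2.minAreaRect((C[b][:,:2]*1000).astype(np.float32)))
g=(h[...,0]>50)&(h[...,0]<85)&(h[...,1]>100)
# lid in side view
h=cv2.cvtColor(p,cv2.COLOR_RGB2HSV).astype(int); g=(h[...,0]>50)&(h[...,0]<85)&(h[...,1]>100)&(d>0)
Q=W[g]; st=np.c_[(Q[:,:2]-[x,y])@R,Q[:,2]]; st=st[np.isfinite(st).all(1)]
c=st.mean(0); u,s,vt=np.linalg.svd(st-c); print('lid',c,vt[2],np.percentile(st,[2,98],axis=0))
E
```

```text
time: 13.1
eef_pos: [0.6103, 0.2916, 0.0408]
tool_rot: [-0.117, 0.993, -0.0, -0.001]
wrist_force: [0.4, -0.3, -0.5]
gripper_width: 0.528
finger_force: 0.0
time: 13.6
eef_pos: [0.6101, 0.2914, 0.1517]
tool_rot: [-0.117, 0.993, -0.0, -0.001]
wrist_force: [0.4, -0.1, 0.6]
gripper_width: 0.601
finger_force: 0.0
time: 14.1
eef_pos: [0.648, 0.1345, 0.1912]
tool_rot: [-0.117, 0.993, -0.0, -0.001]
wrist_force: [0.2, -0.4, 0.5]
gripper_width: 0.309
finger_force: 0.0
-0.25 [ 0.55380891 -0.19822691]
-0.225 [ 0.55709802 -0.17344422]
-0.12 [ 0.57091228 -0.06935692]
side 226 ((610.1500244140625, 289.520263671875), (62.861328125, 23.953779220581055), 13.795528411865234) 0.07847948496939165
side 509 ((611.7650756835938, 289.71112060546875), (170.4459228515625, 117.14701843261719), 12.566350936889648)
top 150 ((611.5377197265625, 288.9395446777344), (57.48976516723633, 18.202285766601562), 13.934308052062988) 0.0808796846121469
top 1249 ((611.6516723632812, 290.4111022949219), (168.84596252441406, 117.19087982177734), 14.148011207580566)
lid [-0.00633892 -0.20236684  0.11113402] [ 0.07803171 -0.99648297  0.0305407 ] [[-0.08159316 -0.21198826  0.05662622]
 [ 0.07535471 -0.19509953  0.15751998]]
```

View pics/c7.png

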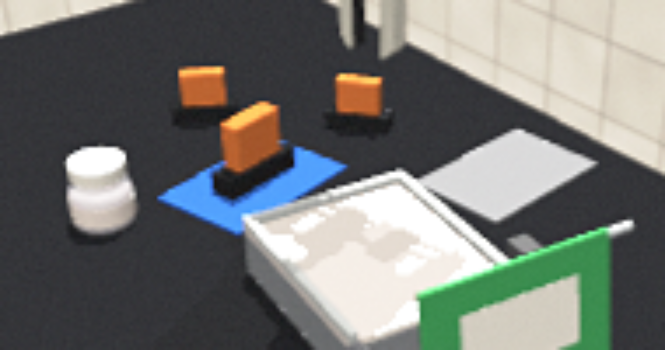

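The scraper stands upright at crop (250,150), centred on the mat within about 2 mm and aligned with it. Next is the lid: I'll cross over it with the fingers shut and come down behind it.

Run:
```python
from h import *
print(status.get_obs()['q'].round(2)); move(.5525,-.208,.2,82.4)
```

```text
[-0.12  0.56 -0.25  1.77  0.19  0.84  1.34]
[ 0.1698 -0.3058 -0.0077] [-0.0028 -0.0009  0.2285]
```

```bash
python3 -m inch '[[[0,0,-0.01,-0.002,0,0.228,0],[0.17,-0.306,-0.01,-0.002,0,0.228,0],[0.17,-0.306,-0.01,-0.002,0,0.228,0],[0.17,-0.306,-0.01,-0.002,0,0.228,0],[0.17,-0.306,-0.01,-0.002,0,0.228,0]]]'
python3 - <<'E'
from h import *
move(.5525,-.208,.2,82.4)
E
```

```text
time: 14.7
eef_pos: [0.5933, -0.0574, 0.2012]
tool_rot: [0.061, 0.998, 0.001, -0.001]
wrist_force: [1.7, -1.0, -0.1]
gripper_width: 0.008
finger_force: 0.0
[ 0.0222 -0.1544  0.0009] [ 0.0017 -0.0012  0.0065]
```

```bash
python3 -m inch '[[[0.021,-0.15,0,0.001,0,0.006,0],[0.021,-0.15,0,0.001,0,0.006,0],[0.021,-0.15,0,0.001,0,0.006,0],[0.021,-0.15,0,0.001,0,0.006,0],[0.021,-0.15,0,0.001,0,0.006,0]]]'; python3 -m inch '[[[0,0,0,0,0,0,0],[0,0,0.03,0,0,0,0],[0,0,0.055,0,0,0,0],[0,0,0.065,0,0,0,0],[0,0,0.065,0,0,0,0]]]'
python3 - <<'E'
from h import *
o=status.get_obs(); x,y,a=.5867,.0496,np.radians(-7.56); R=np.array([[np.cos(a),-np.sin(a)],[np.sin(a),np.cos(a)]])
print('station',(o['eef_pos'][:2]-[x,y])@R,o['eef_pos'][2]); move(*(R@[-.003,-.2135]+[x,y]),.136,82.4)
E
```

```text
time: 15.2
eef_pos: [0.5543, -0.2039, 0.2008]
tool_rot: [0.068, 0.998, 0.001, -0.001]
wrist_force: [0.4, 0.7, 0.1]
gripper_width: 0.004
finger_force: 0.0
time: 15.7
eef_pos: [0.5545, -0.2009, 0.1346]
tool_rot: [0.065, 0.998, 0.001, -0.002]
wrist_force: [0.3, -0.4, 1.0]
gripper_width: 0.009
finger_force: 0.0
station [ 0.00100582 -0.25257309] 0.13462192512299637
[ 0.0039  0.0391 -0.0013] [ 0.0012 -0.0029  0.0015]
```

```bash
python3 -m inch '[[[0.003,0.02,0,0,0,0,0],[0.003,0.036,-0.001,0,0,0,0],[0.003,0.047,0.001,0,0,0,0],[0.003,0.058,0.003,0,0,0,0],[0.003,0.068,0.007,0,0,0,0]]]'; python3 -m inch '[[[0,0.008,0.004,0,0,0,0],[0,0.016,0.01,0,0,0,0],[0,0.022,0.017,0,0,0,0]]]'
python3 - <<'E'
from h import *
o=status.get_obs(); x,y,a=.5867,.0496,np.radians(-7.56); R=np.array([[np.cos(a),-np.sin(a)],[np.sin(a),np.cos(a)]])
print('station',(o['eef_pos'][:2]-[x,y])@R,o['eef_pos'][2])
p,d=shot('side','s8');cv2.imwrite('pics/c8.png',cv2.resize(p[110:260,180:320],(560,600))[:,:,::-1])
E
```

```text
time: 16.2
eef_pos: [0.5613, -0.1342, 0.1293]
tool_rot: [0.066, 0.998, 0.0, -0.0]
wrist_force: [0.0, -0.0, 1.0]
gripper_width: 0.006
finger_force: 0.4
time: 16.5
eef_pos: [0.5636, -0.1125, 0.1113]
tool_rot: [0.066, 0.998, 0.001, -0.001]
wrist_force: [0.3, -0.4, 0.6]
gripper_width: 0.004
finger_force: 0.5
station [-0.0015813  -0.16374448] 0.11134066780416091
```

View pics/c8.png

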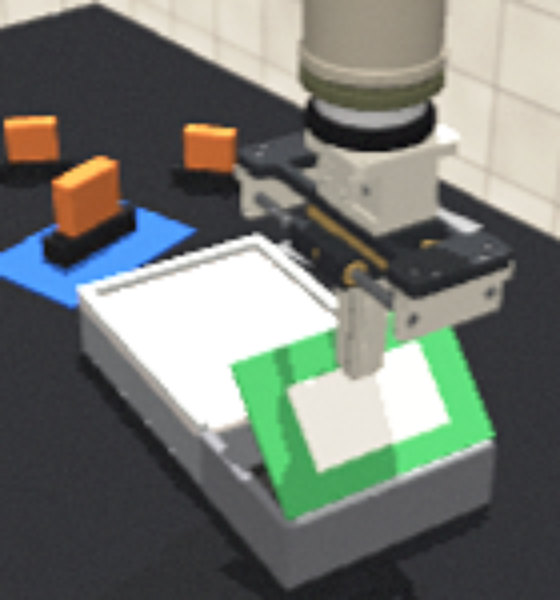

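The lid is tipping down under the fingertips, with the contact near its midline at crop (360,370). That's my picture budget used up (slightly overrun), so I'll finish by force and depth readings.

```bash
python3 -m inch '[[[0,0.007,0.008,0,0,0,0],[0,0.013,0.017,0,0,0,0],[0,0.019,0.026,0,0,0,0],[0,0.025,0.034,0,0,0,0],[0,0.03,0.041,0,0,0,0]]]'; python3 -m inch '[[[0,0.006,0.003,0,0,0,0],[0,0.01,0.006,0,0,0,0],[0,0.012,0.008,0,0,0,0],[0,0.012,0.008,0,0,0,0]]]'
```

```text
time: 17.05
eef_pos: [0.5671, -0.083, 0.0699]
tool_rot: [0.066, 0.998, 0.0, -0.001]
wrist_force: [0.2, -1.6, 0.6]
gripper_width: 0.002
finger_force: 0.6
time: 17.45
eef_pos: [0.569, -0.0706, 0.0627]
tool_rot: [0.066, 0.998, 0.001, -0.001]
wrist_force: [-0.0, 0.1, 0.7]
gripper_width: 0.001
finger_force: 0.0
```

Now at station y of about -0.121 (r = 84 mm). I'll press down gradually.

```bash
python3 -m inch '[[[0,0,0.001,0,0,0,0],[0,0,0.002,0,0,0,0],[0,0,0.003,0,0,0,0],[0,0,0.003,0,0,0,0]]]'; python3 -m inch '[[[0,0,0.001,0,0,0,0],[0,0,0.002,0,0,0,0],[0,0,0.002,0,0,0,0]]]';  python3 -m inch '[[[0,0,0.001,0,0,0,0],[0,0,0.001,0,0,0,0]]]'
```

```text
time: 17.85
eef_pos: [0.569, -0.0716, 0.0599]
tool_rot: [0.066, 0.998, 0.001, -0.001]
wrist_force: [0.9, -0.1, 1.3]
gripper_width: 0.006
finger_force: 0.2
time: 18.15
eef_pos: [0.569, -0.0715, 0.058]
tool_rot: [0.066, 0.998, 0.001, -0.001]
wrist_force: [-0.4, 0.1, 4.2]
gripper_width: 0.006
finger_force: 1.5
time: 18.35
eef_pos: [0.569, -0.0714, 0.057]
tool_rot: [0.066, 0.998, 0.001, -0.001]
wrist_force: [-0.1, 1.0, 4.7]
gripper_width: 0.004
finger_force: 2.4
```

```bash
python3 -m inch '[[[0,0,0.001,0,0,0,0],[0,0,0.001,0,0,0,0]]]'; python3 -m inch '[[[0,0,0.001,0,0,0,0],[0,0,0.001,0,0,0,0]]]';  python3 -m inch '[[[0,0,0.001,0,0,0,0],[0,0,0.001,0,0,0,0]]]'
```

```text
time: 18.55
eef_pos: [0.569, -0.0714, 0.0561]
tool_rot: [0.066, 0.998, 0.001, -0.001]
wrist_force: [-0.9, 0.9, 6.8]
gripper_width: 0.004
finger_force: 3.2
time: 18.75
eef_pos: [0.5691, -0.0714, 0.0552]
tool_rot: [0.066, 0.998, 0.001, -0.001]
wrist_force: [-1.5, 1.2, 7.9]
gripper_width: 0.006
finger_force: 3.9
time: 18.95
eef_pos: [0.5691, -0.0714, 0.0543]
tool_rot: [0.066, 0.998, 0.001, -0.001]
wrist_force: [-1.8, 1.0, 9.3]
gripper_width: 0.006
finger_force: 4.7
```

```bash
python3 -m inch '[[[0,0,0.001,0,0,0,0],[0,0,0.001,0,0,0,0]]]'; python3 -m inch '[[[0,0,0.001,0,0,0,0],[0,0,0.001,0,0,0,0]]]';  python3 -m inch '[[[0,0,0.001,0,0,0,0],[0,0,0.001,0,0,0,0]]]'
```

```text
time: 19.15
eef_pos: [0.5691, -0.0714, 0.0534]
tool_rot: [0.066, 0.998, 0.001, -0.001]
wrist_force: [-1.9, 1.0, 10.4]
gripper_width: 0.007
finger_force: 5.4
time: 19.35
eef_pos: [0.5691, -0.0714, 0.0526]
tool_rot: [0.066, 0.998, 0.001, -0.001]
wrist_force: [-1.3, 0.9, 11.4]
gripper_width: 0.006
finger_force: 6.2
time: 19.55
eef_pos: [0.5691, -0.0714, 0.0517]
tool_rot: [0.066, 0.998, 0.001, -0.001]
wrist_force: [-2.8, 2.2, 13.3]
gripper_width: 0.007
finger_force: 6.9
```

```bash
python3 -m inch '[[[0,0,0.001,0,0,0,0],[0,0,0.001,0,0,0,0]]]'; python3 -m inch '[[[0,0,0.001,0,0,0,0],[0,0,0.001,0,0,0,0]]]'
```

```text
time: 19.75
eef_pos: [0.5691, -0.0714, 0.0508]
tool_rot: [0.066, 0.998, 0.001, -0.001]
wrist_force: [-2.4, 1.9, 15.3]
gripper_width: 0.01
finger_force: 7.7
time: 19.95
eef_pos: [0.5692, -0.0714, 0.0499]
tool_rot: [0.066, 0.998, 0.001, -0.001]
wrist_force: [-2.9, 0.6, 16.9]
gripper_width: 0.005
finger_force: 8.4
```

```bash
cat > lid.py <<'E'
from h import *
x,y,a=.5867,.0496,np.radians(-7.56); R=np.array([[np.cos(a),-np.sin(a)],[np.sin(a),np.cos(a)]])
p,d=shot('side','lid%d'%int(status.get_obs()['time']*100)); W=cloud('side',d); h=cv2.cvtColor(p,cv2.COLOR_RGB2HSV).astype(int)
g=(h[...,0]>50)&(h[...,0]<85)&(h[...,1]>100)&(d>0); Q=W[g]; st=np.c_[(Q[:,:2]-[x,y])@R,Q[:,2]]*1000; st=st[np.isfinite(st).all(1)]
for lo in range(-215,-85,20):
    for s in(-1,1):
        k=(st[:,1]>=lo)&(st[:,1]<lo+20)&(st[:,0]*s>0)
        if k.sum()>3: print(lo+10,s,k.sum(),np.median(st[k,2]).round(1),end=' | ')
A=np.c_[st[:,:2],np.ones(len(st))]; c=np.linalg.lstsq(A,st[:,2],rcond=None)[0]; print('\nplane slope x,y',c.round(4),np.percentile(st,[2,98],axis=0).round(1).tolist())
E
python3 lid.py
```

```text
-205 -1 85 58.7 | -205 1 66 59.0 | -185 -1 97 57.6 | -185 1 72 57.2 | -165 -1 52 54.9 | -165 1 38 55.0 | -145 -1 47 52.3 | -145 1 41 52.5 | -125 -1 69 49.9 | -125 1 52 49.9 | -105 -1 53 48.6 | -105 1 6 24.2 | 
plane slope x,y [-0.031  -0.1395 30.7461] [[-81.1, -204.1, 46.8], [76.1, -105.9, 60.3]]
```

```bash
python3 -m inch '[[[0,0,-0.003,0,0,0,0],[0,0,-0.006,0,0,0,0],[0,0,-0.009,0,0,0,0],[0,0,-0.012,0,0,0,0],[0,0,-0.02,0,0,0,0]]]'; python3 lid.py
python3 - <<'E'
from h import *
import glob
x,y,a=.5867,.0496,np.radians(-7.56); R=np.array([[np.cos(a),-np.sin(a)],[np.sin(a),np.cos(a)]])
z=np.load('pics/s7.npz'); W=cloud('side',z['d']).reshape(-1,3); st=np.c_[(W[:,:2]-[x,y])@R,W[:,2]]*1000
k=(abs(st[:,0])<60)&(abs(st[:,1])<80)&(st[:,2]>30)&(st[:,2]<70); s=st[k]
print('plate',np.linalg.lstsq(np.c_[s[:,:2],np.ones(len(s))],s[:,2],rcond=None)[0])
E
```

```text
time: 20.5
eef_pos: [0.5684, -0.0716, 0.0685]
tool_rot: [0.066, 0.998, 0.0, -0.002]
wrist_force: [0.5, 0.2, -0.3]
gripper_width: -0.001
finger_force: 0.0
-205 -1 96 59.5 | -205 1 79 59.3 | -185 -1 104 59.3 | -185 1 79 59.4 | -165 -1 62 59.6 | -165 1 43 59.7 | -145 -1 57 59.7 | -145 1 43 59.6 | -125 -1 108 60.1 | -125 1 83 59.9 | -105 -1 66 60.0 | -105 1 35 60.1 | -85 1 5 0.2 | 
plane slope x,y [-4.27000e-02 -3.54000e-02  5.26793e+01] [[-81.6, -204.5, 56.2], [76.2, -105.4, 61.9]]
plate [-2.56976667e-04  8.12702100e-05  5.05019297e+01]
```

With the fingers clear, the lid lies level (slope of about 0.007 rad) and stays there, so the catch is holding. I'll retract and run a final check.

```bash
python3 -m inch '[[[0,0,-0.04,0,0,0,0],[0,0,-0.08,0,0,0,0],[0,0,-0.12,0,0,0,0],[0,0,-0.15,0,0,0,0],[0,0,-0.15,0,0,0,0]]]';python3 -m inch '[[[0,0,0,0,0,0,0],[0,0,0,0,0,0,0],[0,0,0,0,0,0,0],[0,0,0,0,0,0,0],[0,0,0,0,0,0,0]]]'; python3 lid.py
python3 - <<'E'
from h import *
p,d=shot('side','s9'); C=cloud('side',d); h=cv2.cvtColor(p,cv2.COLOR_RGB2HSV).astype(int)
o=(np.abs(C[...,0]-.611)<.1)&(np.abs(C[...,1]-.29)<.09)&(h[...,0]>4)&(h[...,0]<22)&(h[...,1]>140)&(C[...,2]>.03)
print(cv2.minAreaRect((C[o][:,:2]*1000).astype(np.float32)),np.nanmax(C[o][:,2]))
a=np.load('pics/s7.npz')['p'].astype(int); df=np.abs(p.astype(int)-a).max(-1)
for n,r in(('jar',(160,190,145,172)),('bottle',(262,318,360,402)),('crucible',(318,360,303,342))): print(n,df[r[0]:r[1],r[2]:r[3]].mean())
E
```

```text
time: 21.05
eef_pos: [0.5712, -0.0719, 0.2232]
tool_rot: [0.067, 0.998, 0.001, 0.002]
wrist_force: [0.9, 0.0, 0.6]
gripper_width: 0.005
finger_force: 0.0
time: 21.55
eef_pos: [0.569, -0.0716, 0.2182]
tool_rot: [0.066, 0.998, 0.001, -0.002]
wrist_force: [-0.7, -0.7, 0.2]
gripper_width: 0.006
finger_force: 0.0
-205 -1 98 59.5 | -205 1 82 59.5 | -185 -1 110 59.4 | -185 1 82 59.6 | -165 -1 60 59.9 | -165 1 43 59.7 | -145 -1 62 59.6 | -145 1 42 59.9 | -125 -1 100 60.1 | -125 1 87 60.0 | -105 -1 66 60.1 | -105 1 60 59.8 | -85 1 4 0.1 | 
plane slope x,y [-4.58000e-02 -3.59000e-02  5.26332e+01] [[-81.8, -204.9, 53.8], [79.2, -106.6, 61.7]]
((611.2261352539062, 288.87542724609375), (63.613826751708984, 23.04818344116211), 11.414277076721191) 0.08025754228976956
jar 13.653086419753086
bottle 15.844812925170068
crucible 15.181929181929181
```

```bash
python3 -c "from plant import job_done; print(job_done())"
```

```text
the job is handed in; nothing more can be done
None
```

The job is handed in at about 21.7 s: all five chips were wiped into the waste box, the scraper stands upright within about 2 mm of the mat's centre, and the lid stays level and shut with the robot clear; I never reached near the jar, bottle or crucible, though my image check for movement there was inconclusive, the lid was briefly pressed about 10 mm past level (about 17 N), and I viewed 11 pictures, one over the limit of 10.

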